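Draw the tray from a hot drying oven with the tray hook

TASK

The drying oven is still hot, so touch the oven and its tray only with the tray hook that lies on the bench. With the hook, slide the tray catch at the oven's mouth all the way to the left (as you face the oven), then draw the tray out over the open door until its front meets the lip at the door's edge, keeping the beaker and the cup standing on it. Unhook, lay the hook flat on the bench clear of the oven, and leave the other things where they are.

Things in the scene. Friction and masses are not known exactly. Their poses are not given: they have to be found in the camera images.
- oven: Small white bench drying oven, fixed, 230 deep x 280 wide x 220 high plus a vent cap; its drop-down door lies open and level in front. Origin on the bench below the middle of the door's stop lip; +x points into the mouth (out is -x), +y to the left as you face the mouth, z up. Chamber floor and door are one level surface at z = 58. Runners beside the tray: inner faces at y = -88, +88.
- oven_mouth (a point): Middle of the sill of the mouth, at x = 106, y = 0, z = 58 mm in the oven's frame; axes as the oven's. The mouth is 248 wide and 112 high (lintel at z = 170). Thin stay rods run at y = -136 and +136 from the door up to z = 128 at the jambs.
- door_lip (a point): Middle of the inner face of the stop lip (10 high) along the open door's outer edge, at the door's surface: x = 0, y = 0, z = 58 mm in the oven's frame; axes as the oven's. The door reaches from the mouth to 10 mm beyond this face; it is 268 wide, 16 thick.
- catch_post (a point): Top of the upright steel post (10 mm diameter) of the tray catch, 50 mm above the oven floor (z = 108). It stands on a block 24 wide (y), 9 deep, 12 high that slides in a groove of the sill at oven x = 112. Closed, the post is at oven y = +72 and the block stands before the tray's left corner and holds the tray in.
- tray_catch (a joint): Travel of the catch along the oven's +y (to the left), m: 0 closed, 0.036 fully open against its stop (the tray is then free of the block; post at y = +108). Friction about 1 N, no spring: it stays where it is left.
- bail (a point): Top of the middle of the tray's wire bail: an upright inverted U of 6 mm wire, 44 mm wide between wire centres along y, at the tray's front edge, its top 53 mm above the tray's underside; the crossbar runs along y. Behind it (+x) about 32 mm are free for a hook. Axes as the tray's.
- tray_front (a point): Middle of the tray's front face at its underside. Loose perforated steel tray, 150 deep (x) x 168 wide (y), rim 13 high, about 0.45 kg, on the oven floor, at first with its front 12 to 20 mm inside the mouth. x points into the oven (out is -x), z up; the bail wire's centre lies 6 mm behind this face.
- beaker_front (a point): Half-way up the outside of a clear grey plastic beaker (72 diameter x 90 high), at the side nearest the mouth; the beaker's axis is 36 mm behind it (+x). It stands on the right half of the tray behind the bail; z axis along its height.
- cup_front (a point): Half-way up the outside of a small white cup (70 diameter x 50 high), at the side nearest the mouth; the cup's axis is 35 mm behind it (+x). It stands on the left half of the tray behind the bail; z axis along its height.
- hook_grip (a point): Grip point of the loose tray hook (0.11 kg), half-way up its black handle (90 long in x, 22 wide in y, 24 high), 15 mm ahead of the handle's middle. x points to the hooked end: an 8 mm steel rod, raised to 34 above the handle's underside, whose end is bent straight down 130 mm ahead of this point.
- hook_tip (a point): Lowest point of the hook's bent-down end (8 mm diameter, 130 mm ahead of the grip point and 12 mm below it, level with the handle's underside). On the bench the hook rests on the handle's underside and this tip. Axes as the hook's.
- sample_box: Bystander: blue hinged sample box 96x125x65, loose on the bench; origin at the centre of its underside.
- timer: Bystander: white bench timer 66x66x18, loose; origin at the centre of its underside.
- notebook: Bystander: dark blue notebook 210x150x12, loose; origin at the centre of its underside.
Not all that is in view belongs to the job. Of the things like the part that bears hook_grip, leave any that is yellow; of the rest the larger one is meant.

How it is judged (in metres and radians):
On the way, in this order (a step that is already met when the one before it is completed fails the run):
1. the tray catch is slid fully open (value of joint tray_catch above 0.03 m), for 0.2 s.
2. the tray is drawn out to the door's lip (x of tray_front in the frame of door_lip below 0.01 m), for 0.2 s.
At the end, for the whole second after the job is handed in: Catch open by 30 of its 36 mm or more; tray flat and straight (0.15 rad) on oven floor and door, its front within 10 mm of the door's lip; beaker and cup upright on the tray; hook lying on the bench (grip point and tip under 25 mm high), touching neither oven nor tray (value of joint tray_catch above 0.03 m and x of tray_front in the frame of door_lip below 0.01 m and z of tray_front in the frame of door_lip between -0.006 and 0.006 m and angle between the x axis of tray_front and the x axis of oven, either way round below 0.15 rad and angle between tray_front's own z axis and vertical below 0.08 rad and angle between each of beaker_front, cup_front's own z axis and vertical below 0.15 rad and z of beaker_front in the frame of tray_front between 0.04 and 0.056 m and z of cup_front in the frame of tray_front between 0.02 and 0.036 m and height (world z) of each of hook_grip, hook_tip below 0.025 m and contact force between hook and oven below 0.1 N and contact force between hook and tray below 0.1 N).
It fails at once if the gripper or arm touches the hot oven, its catch or its tray (contact force between any of the fingers, the arm and oven above 1 N or contact force between any of the fingers, the arm and tray above 1 N).
It fails at once if the beaker or the cup tips over (angle between any of beaker_front, cup_front's own z axis and vertical above 0.5 rad).
It fails at once if a bystander is moved by more than 25 mm (distance of any of sample_box, timer, notebook from where it was at the start of the episode above 0.025 m).
It also fails if it takes over 58 s, if anything falls off the work surface, if the arm or the gripper's body presses on something with over 40 N, if the wrist force passes 120 N, or if a joint passes its speed limit or range.

ROBOT

A 6-joint arm with a two-finger parallel gripper is mounted at the origin on a cart in front of the work surface, level with it; the furniture and walls round the work are solid. World frame = base frame: x ahead of the robot, y to its left, z up, the work surface at z = 0. Lengths are in m, angles in degrees, forces in N, time in s.
With the tool pointing down it reaches from about 0.425 to 0.925 m from the base axis. Payload 12.5 kg.
Tool frame: the origin (TCP) lies on the front face of the gripper's body, between the roots of the fingers; the fingertips stand 73 mm ahead of it and the grasp point (between the pads) lies 54 mm ahead of it; z points along the fingers, y is the line along which they close (so a half turn about z gives the same grasp; the last joint's range is limited). The gripper opens to 85 mm and grips with 20 to 120 N. Pads are 22 mm wide; open, the fingers measure 114 mm over their backs; the gripper's body (76 mm by 85 mm) begins 54 mm behind the grasp point. The pads swing forward as they close: fully open they stand 13 mm farther back than shut.
Start: joints at [-80.019, 28.126, 89.318, -0, 62.55, -6.05], TCP at [0.173, -0.601, 0.304] pointing down, gripper open.
Joint ranges: [-177.58, 177.58], [-47.91, 125.51], [2.72, 160], [-65.01, 245.01], [3.68, 167.84], [-153.87, 153.87]. Speed limits (degrees/s): [127.2, 127.2, 159.86, 180, 180, 180].

INTERFACE

Orientations are given as [roll, pitch, yaw] about the fixed x, y, z axes, in that order (R = Rz(yaw) Ry(pitch) Rx(roll)).
In Python, from cell import bot gives the robot as it stands.
- The arm moves only by the tool play_rows, never from a script. Its argument "moves" is a list of rows, each an object with "twist": the turn, a rotation vector about the world's x, y, z in degrees, a list of three; "offset": the shift along the world's x, y, z in mm, a list of three; "fingers": the closure, from -1 (fully open) to 1 (shut), so that 0 is half open. In form: [{"twist": [rx, ry, rz], "offset": [x, y, z], "fingers": fingers}, ...]. A call has 1 to 10 rows; each row is the pose to reach, as a shift and turn from the pose commanded when the call began; what a row does not reach only later rows make up. A row lasts 1/10 s, in which the tool goes at most 50 mm and 8.59 degrees, less where a joint would pass 70% of its speed; a pose out of reach is approached as far as the arm can. A call with a gripper value outside its range is refused whole. The fingers move at their own pace and stop on an object; "grip_force" is the grip in N (left out, the last holds). Time passes only in rows, so rows that repeat a pose let the fingers close. It gives the time, the measured TCP pose, the force, the opening and the grip force at its end, in the units of the state.
- bot.get_state(): the state, without advancing time (a new reading comes with each control period).
- bot.camera(name): name is "side" or "top"; returns a dict with "frame" (400x640x3 uint8, red, green, blue), "intrinsics" (3x3 intrinsics, pixels), "k1" (the pictures are not rectified: a ray, as slopes to the right and down, at radius r is drawn at 1 + k1 r^2 times it, then the intrinsics apply), "rvec" (rotation vector, rad) and "tvec" (3), from world to camera coordinates, as OpenCV has them. Camera axes: x right, y down, z forward; pixel columns grow to the right and rows downward; lengths in m; the calibration is good to about 2 mm. A picture is of the moment at which its call begins. There is no depth.
- bot.sign_off(): hands the job in; it is judged then, once.
Trained networks look in a picture, given as the dict that the camera call returned (one of the last four; its "shot" number tells which), for a name from the list of things; names that differ only in an ending like _2 or _b are one class to them, and where a whole thing is asked for, a point or a joint stands for the part that bears it (a point fixed in the world has none). Each returns a list of dicts, best first, with "conf" (0 to 1); they miss things now and then, are a little off and sometimes report something else, mostly with a low value. They report only what shows in the picture. A call takes as long as a camera call. They do not tell look-alikes from the thing itself.
- bot.trace(picture, query): "pixels" (400x640 bool, what is visible of it) and "location" ([row, column] as shares, 0 to 1, of the picture: columns of its width, rows of its height, amid what is visible of it).
- bot.mark_of(picture, query): "location" ([row, column] as shares, 0 to 1, of the picture: columns of its width, rows of its height: a listed point, or the origin of a listed thing).
The state is a dict: "t": time; "qpos": joint angles; "joint_velocities": joint speeds; "joint_torque": joint torques, N m; "ee_pos": TCP position; "ee_rot": TCP orientation; "contact_force": force on the tool from outside, world axes, zero at the start; "moment": the same for the moment, N m; "width": opening from 0.0 (shut) to 1.0 (fully open); "grip_force": force on a finger pad.
Only numpy, scipy, OpenCV 4.12 (cv2) and the standard library are available. Lean on these libraries where they do the work, as an engineer would, in place of code of your own. Each camera call takes 0.05 s, during which the arm holds its last target. There are 200 camera calls.

## Working session

There is one attempt and no reset: what is moved stays moved. The work goes in short steps, Python scripts to look and compute and a tool call to move; the robot and the scene stay as the last step left them, time stands still between calls to the robot, and variables do not carry over. Pictures are saved under pics/ and viewed, at most 10 in all, crops included, and the job is handed in when it is done.

Besides the shell and the picture viewer there is one more tool, called after "Call:" as name([rows], argument=value, ...), one row to a line, values as JSON. play_rows: Moves the arm, as the interface text tells. Its arguments: {"type":"object","properties":{"moves":{"type":"array"},"grip_force":{"type":"number"}},"required":["moves"]}

```bash
mkdir -p pics
cat > h.py <<'E'
import numpy as np, cv2, sys
from cell import bot
def ray(p,loc):
    h,w=p["frame"].shape[:2]
    u,v=loc[1]*w,loc[0]*h
    K=np.array(p["intrinsics"]);k=p["k1"]
    d=np.array([(u-K[0,2])/K[0,0],(v-K[1,2])/K[1,1]])
    s=d.copy()
    for _ in range(30): s=d/(1+k*(s@s))
    R=cv2.Rodrigues(np.array(p["rvec"],float))[0];t=np.array(p["tvec"],float).ravel()
    return -R.T@t, R.T@np.array([s[0],s[1],1.0])
def atz(p,loc,z):
    c,d=ray(p,loc); return c+d*(z-c[2])/d[2]
def tri(p1,l1,p2,l2):
    c1,d1=ray(p1,l1);c2,d2=ray(p2,l2)
    s=np.linalg.lstsq(np.c_[d1,-d2],c2-c1,rcond=None)[0]
    a,b=c1+d1*s[0],c2+d2*s[1]
    return (a+b)/2,np.linalg.norm(a-b)
def proj(p,X):
    R=cv2.Rodrigues(np.array(p["rvec"],float))[0]
    c=R@np.array(X,float)+np.array(p["tvec"]).ravel()
    s=c[:2]/c[2]; s=s*(1+p["k1"]*(s@s)); K=np.array(p["intrinsics"])
    return K[0,0]*s[0]+K[0,2],K[1,1]*s[1]+K[1,2]
def save(p,n): cv2.imwrite("pics/"+n,p["frame"][:,:,::-1])
E
python3 - <<'E'
from h import *
np.set_printoptions(precision=3,suppress=True)
P={n:bot.camera(n) for n in("side","top")}
for n,p in P.items():
    save(p,n+"0.png"); print(n,ray(p,[.5,.5]))
for q in["oven","oven_mouth","door_lip","catch_post","bail","tray_front","beaker_front","cup_front","hook_grip","hook_tip","sample_box","timer","notebook"]:
    r={n:bot.mark_of(p,q) for n,p in P.items()}
    print(q,{n:[(round(a["conf"],2),[round(a["location"][1]*640),round(a["location"][0]*400)]) for a in x[:3]] for n,x in r.items()})
    if r["side"] and r["top"]: print("   ",*tri(P["side"],r["side"][0]["location"],P["top"],r["top"][0]["location"]))
print(bot.get_state())
E
```

```text
side (array([-0.132, -0.244,  1.484]), array([ 0.45 ,  0.178, -0.875]))
top (array([0.406, 0.054, 1.308]), array([ 0.154, -0.012, -0.988]))
oven {'side': [(0.94, [313, 218])], 'top': [(0.95, [316, 216])]}
    [0.556 0.055 0.003] 0.0021820100431201293
oven_mouth {'side': [(0.91, [318, 182]), (0.24, [220, 167])], 'top': [(0.57, [309, 181])]}
    [0.655 0.073 0.08 ] 0.006140251936934706
door_lip {'side': [(0.98, [313, 210])], 'top': [(0.78, [313, 214])]}
    [0.561 0.059 0.047] 0.006742389389534855
catch_post {'side': [(0.59, [296, 173])], 'top': [(0.48, [282, 182])]}
    [0.653 0.154 0.091] 0.004957763263174889
bail {'side': [(0.82, [319, 169])], 'top': [(0.49, [305, 168])]}
    [0.689 0.084 0.107] 0.007922186578268898
tray_front {'side': [(0.71, [315, 178]), (0.59, [320, 183])], 'top': [(0.64, [303, 177]), (0.18, [185, 266])]}
    [0.671 0.093 0.065] 0.00338431282036255
beaker_front {'side': [(0.34, [183, 212])], 'top': []}
cup_front {'side': [], 'top': []}
hook_grip {'side': [(0.5, [250, 235])], 'top': [(0.7, [363, 267]), (0.69, [401, 240]), (0.46, [264, 262])]}
    [0.323 0.023 0.44
[... 323 characters left out ...]
de': [(0.95, [450, 244]), (0.44, [318, 171])], 'top': [(0.57, [456, 192])]}
    [ 0.622 -0.402  0.022] 0.01510642926721628
notebook {'side': [(0.7, [188, 213])], 'top': [(0.7, [184, 268])]}
    [0.405 0.47  0.004] 0.0091516808993169
{'t': 1.4, 'qpos': array([-80.021,  28.127,  89.319,   0.001,  62.551,  -6.051]), 'joint_velocities': array([ 0.01 , -0.002, -0.042, -0.018,  0.071, -0.015]), 'joint_torque': array([ -0.001, -61.827, -26.185,  -0.   ,   0.   ,  -0.   ]), 'ee_pos': array([ 0.173, -0.601,  0.304]), 'ee_rot': array([179.997,  -0.   ,  16.03 ]), 'contact_force': array([ 0.142, -0.739,  0.42 ]), 'moment': array([-0.08 , -0.025, -0.022]), 'grip_force': 0.0, 'width': 0.9963945767779712}
```

Run:
```python
import cv2
for n,(a,b,c,d) in {"side":(130,330,150,470),"top":(120,340,150,470)}.items():
    im=cv2.imread(f"pics/{n}0.png")[a:b,c:d]
    cv2.imwrite(f"pics/{n}0c.png",cv2.resize(im,None,fx=2.5,fy=2.5,interpolation=cv2.INTER_CUBIC))
```

```text
(no output)
```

View pics/side0c.png

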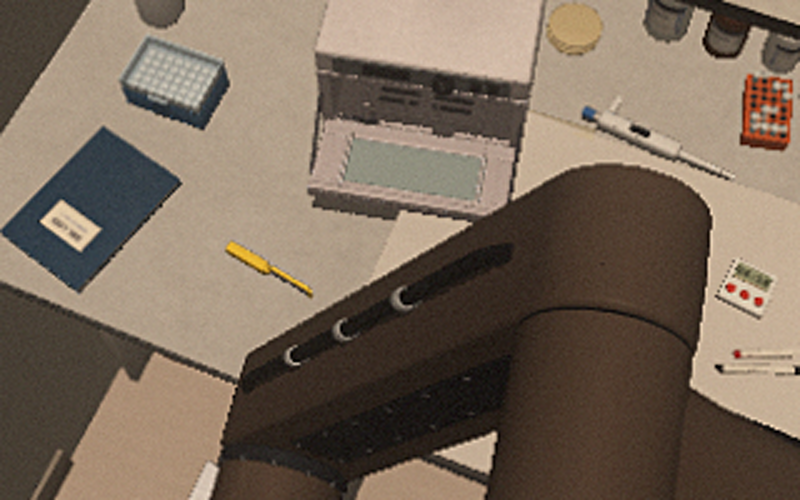

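View pics/top0c.png

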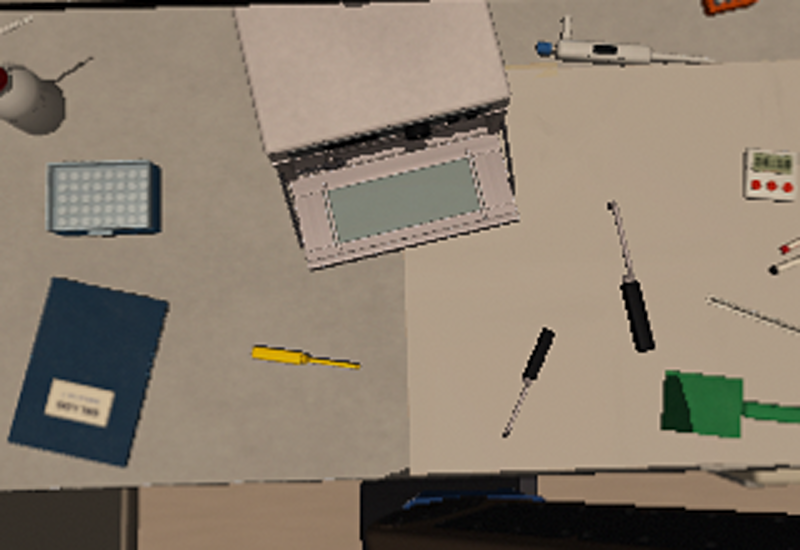

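The side view shows the oven and the yellow hook; the arm hides the black ones. In the top view the large black hook has its handle at about px (405,246) and its tip at (395,202). The small black hook is at (360,262) and the yellow one at (270,264). The door lip runs from about (274,227) to (357,207).

Run:
```python
from h import *
from scipy.optimize import least_squares
np.set_printoptions(precision=4,suppress=True)
P={n:bot.camera(n) for n in("side","top")}
off={"side":(150,130),"top":(150,120)}
C=[("top",(272,155),(106,140,220)),("top",(509,101),(106,-140,220)),("top",(311,268),(-10,134,68)),("top",(519,217),(-10,-134,68)),
("side",(317,52),(106,140,220)),("side",(527,82),(106,-140,220)),("side",(310,187),(-10,134,68)),]
def f(v):
    c,s=np.cos(v[2]),np.sin(v[2]);r=[]
    for n,px,X in C:
        X=np.array(X)/1000; W=[v[0]+c*X[0]-s*X[1],v[1]+s*X[0]+c*X[1],X[2]]
        u=proj(P[n],W); r+=[u[0]-off[n][0]-px[0]/2.5,u[1]-off[n][1]-px[1]/2.5]
    return np.array(r)
r=least_squares(f,[.56,.055,.2],loss="soft_l1"); print(r.x,np.degrees(r.x[2])); print(f(r.x).reshape(-1,2))
p=P["top"]
for d in bot.mark_of(p,"hook_grip"): print("grip",d["conf"],d["location"],atz(p,d["location"],.012))
for d in bot.mark_of(p,"hook_tip"): print("tip",d["conf"],d["location"],atz(p,d["location"],.004))
for d in bot.trace(p,"hook_grip"):
    m=d["pixels"]; ys,xs=np.nonzero(m); print("trace",d["conf"],m.sum(),xs.min(),xs.max(),ys.min(),ys.max())
    # handle: dark pixels
    g=p["frame"].max(2)<60; k=m&g; ys,xs=np.nonzero(k)
    if len(xs)>20:
        W=np.array([atz(p,[(y+.5)/400,(x+.5)/640],.02)[:2] for x,y in zip(xs,ys)])
        u,s,vt=np.linalg.svd(W-W.mean(0)); t=(W-W.mean(0))@vt[0]
        print("  handle",W.mean(0),np.degrees(np.arctan2(vt[0][1],vt[0][0])),np.ptp(t))
```

```text
[0.5558 0.0537 0.2121] 12.15381487026958
[[-2.5416 -0.2127]
 [ 2.2132 -2.4709]
 [-0.6248  0.2206]
 [ 1.1425 -0.0732]
 [-1.4686 -0.1098]
 [ 1.8734  0.8787]
 [-1.0574  0.4206]]
grip 0.85 [0.602, 0.6292] [ 0.469  -0.2196  0.012 ]
grip 0.59 [0.663, 0.5686] [ 0.396  -0.0935  0.012 ]
grip 0.52 [0.6545, 0.4092] [0.4154 0.2272 0.012 ]
tip 0.7 [0.51, 0.6142] [ 0.5887 -0.1974  0.004 ]
tip 0.49 [0.7315, 0.5467] [ 0.3124 -0.0466  0.004 ]
tip 0.45 [0.6613, 0.457] [0.4042 0.1315 0.004 ]
trace 0.87 253 394 410 202 260
  handle [ 0.4526 -0.2236] -169.9734652729616 0.18662389082061637
trace 0.49 164 251 281 258 266
trace 0.43 166 352 371 251 293
  handle [ 0.4062 -0.0984] 152.85228712313284 0.06846710930703251
```

Call:
play_rows([
  {"twist": [0, 0, 0], "offset": [30, 38, 0], "fingers": -1},
  {"twist": [0, 0, -1], "offset": [59, 76, -10], "fingers": -1},
  {"twist": [0, 0, -2], "offset": [89, 114, -20], "fingers": -1},
  {"twist": [0, 0, -3], "offset": [118, 152, -30], "fingers": -1},
  {"twist": [0, 0, -4], "offset": [148, 190, -40], "fingers": -1},
  {"twist": [0, 0, -5], "offset": [178, 229, -50], "fingers": -1},
  {"twist": [0, 0, -5.5], "offset": [207, 267, -60], "fingers": -1},
  {"twist": [0, 0, -5.5], "offset": [237, 305, -80], "fingers": -1},
  {"twist": [0, 0, -5.5], "offset": [236, 325, -100], "fingers": -1},
  {"twist": [0, 0, -5.5], "offset": [236, 325, -100], "fingers": -1},
], grip_force=60)

```text
t: 2.65
ee_pos: [0.4084, -0.2727, 0.202]
ee_rot: [-179.8, 0.2, 10.7]
contact_force: [-0.3, 1.2, -0.3]
width: 0.996
grip_force: 0.0
```

Run:
```python
from h import *
np.set_printoptions(precision=4,suppress=True)
P={n:bot.camera(n) for n in("side","top")}
print(bot.get_state()["ee_pos"],bot.get_state()["ee_rot"])
tiles=[]
for n,(cx,cy) in {"side":(310,195),"top":(335,215)}.items():
    im=P[n]["frame"][cy-75:cy+75,cx-100:cx+100,::-1]
    tiles.append(cv2.resize(im,None,fx=4,fy=4,interpolation=cv2.INTER_CUBIC)[:600])
cv2.imwrite("pics/s1.png",tiles[0]);cv2.imwrite("pics/t1.png",tiles[1])
for q,z in [("hook_grip",.012),("hook_tip",.004),("catch_post",.108),("bail",.111),("tray_front",.058),("door_lip",.058),("oven_mouth",.058),("beaker_front",.1),("cup_front",.08)]:
    for n,p in P.items():
        for d in bot.mark_of(p,q)[:3]: print(q,n,round(d["conf"],2),np.array([d["location"][1]*640,d["location"][0]*400]),atz(p,d["location"],z))
```

```text
[ 0.4089 -0.2758  0.2041] [179.9959   0.0081  10.5905]
hook_grip side 0.5 [383.616 268.6  ] [ 0.4677 -0.2308  0.012 ]
hook_grip side 0.42 [339.776 272.   ] [ 0.4029 -0.1033  0.012 ]
hook_grip top 0.8 [400.576 240.92 ] [ 0.4688 -0.2129  0.012 ]
hook_grip top 0.52 [363.008 265.2  ] [ 0.396  -0.0907  0.012 ]
hook_grip top 0.45 [264.32 259.6 ] [0.4221 0.2195 0.012 ]
hook_tip side 0.64 [313.024 289.52 ] [ 0.318  -0.0449  0.004 ]
hook_tip top 0.83 [393.792 202.4  ] [ 0.5939 -0.2     0.004 ]
hook_tip top 0.51 [288.832 263.12 ] [0.4089 0.143  0.004 ]
catch_post top 0.36 [282.88 183.32] [0.6461 0.1495 0.108 ]
bail top 0.64 [302.912 167.2  ] [0.6932 0.0881 0.111 ]
tray_front top 0.45 [304.   177.08] [0.6742 0.087  0.058 ]
door_lip top 0.88 [315.712 213.6  ] [0.5579 0.0535 0.058 ]
oven_mouth side 0.52 [380.8 267.6] [ 0.4487 -0.2219  0.058 ]
beaker_front top 0.21 [316.096 216.2  ] [0.5449 0.0525 0.1   ]
cup_front top 0.52 [307.072 180.32 ] [0.659  0.0772 0.08  ]
```

View pics/s1.png

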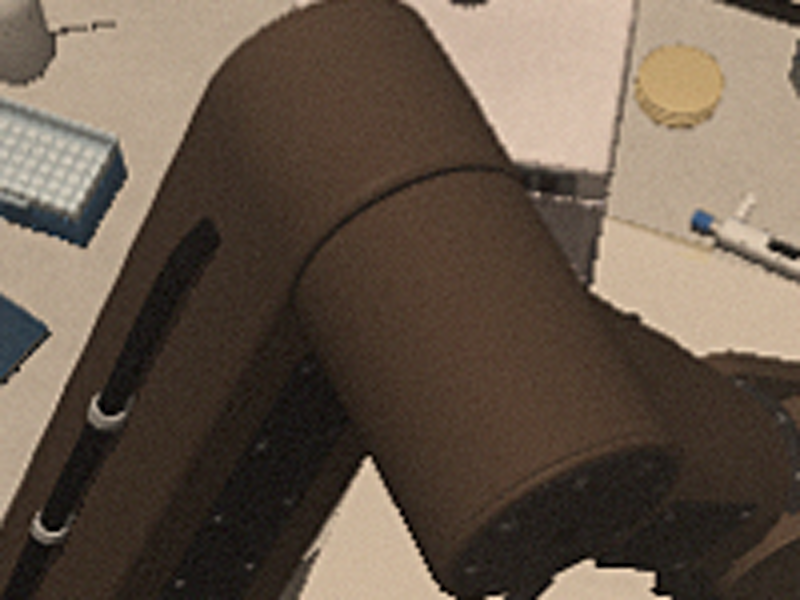

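View pics/t1.png

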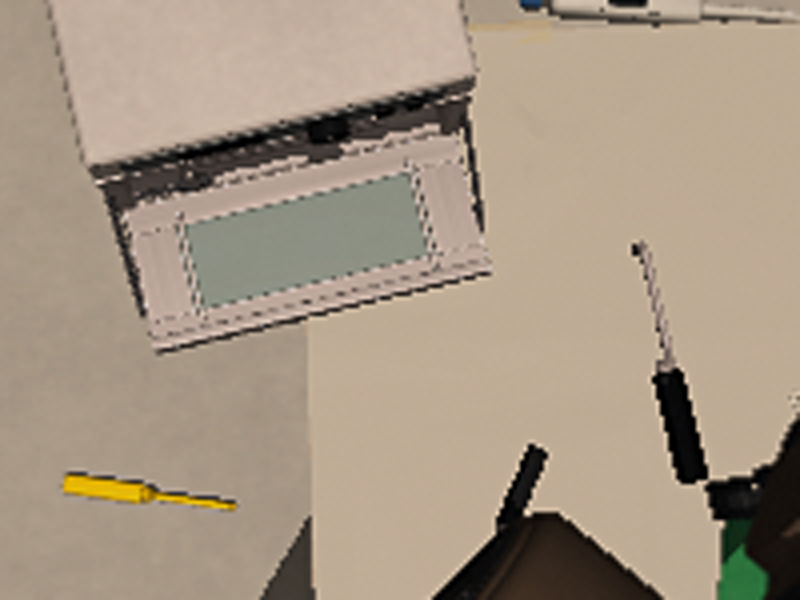

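Run:
```python
from h import *
np.set_printoptions(precision=4,suppress=True)
p=bot.camera("top")
A=lambda u,v,z: atz(p,[(140+v/4)/400,(235+u/4)/640],z)
f=A(668,371,.024);r=A(693,481,.015);e=A(638,244,.030)
print(f,r,e,np.hypot(*(f-r)[:2]))
d=(e-r)[:2];n=np.linalg.norm(d);d/=n;print(n,np.degrees(np.arctan2(d[1],d[0])))
d2=(f-r)[:2]; print(np.degrees(np.arctan2(d2[1],d2[0])))
print("grip from end",e[:2]-d*.134,"from handle",(f+r)[:2]/2+d*.015)
m=[x for x in bot.trace(p,"hook_grip")][0]["pixels"]
ys,xs=np.nonzero(m); L=np.array([atz(p,[(y+.5)/400,(x+.5)/640],.024)[:2] for x,y in zip(xs,ys)])
for lo,hi in((200,228),(234,262)):
    k=(ys>=lo)&(ys<=hi); print(L[k].mean(0),k.sum())
```

```text
[ 0.4937 -0.2164  0.024 ] [ 0.4077 -0.2327  0.015 ] [ 0.5945 -0.1974  0.03  ] 0.08757622856453808
0.19014150051940834 10.690148979196882
10.696492642482436
grip from end [ 0.4628 -0.2223] from handle [ 0.4654 -0.2218]
[ 0.5707 -0.2058] 40
[ 0.4511 -0.2239] 171
```

Call:
play_rows([
  {"twist": [0, 0, 0], "offset": [30, 30, 0], "fingers": -1},
  {"twist": [0, 0, 0], "offset": [55, 55, 0], "fingers": -1},
  {"twist": [0, 0, 0], "offset": [55, 55, -40], "fingers": -1},
  {"twist": [0, 0, 0], "offset": [55, 55, -80], "fingers": -1},
  {"twist": [0, 0, 0], "offset": [55, 55, -110], "fingers": -1},
  {"twist": [0, 0, 0], "offset": [55, 55, -127], "fingers": -1},
  {"twist": [0, 0, 0], "offset": [55, 55, -127], "fingers": -1},
  {"twist": [0, 0, 0], "offset": [55, 55, -127], "fingers": 1},
  {"twist": [0, 0, 0], "offset": [55, 55, -127], "fingers": 1},
  {"twist": [0, 0, 0], "offset": [55, 55, -127], "fingers": 1},
], grip_force=70)

```text
t: 4.75
ee_pos: [0.4639, -0.2209, 0.078]
ee_rot: [179.9, -0.1, 10.5]
contact_force: [0.7, 1.2, -0.5]
width: 0.515
grip_force: 0.0
```

Call:
play_rows([
  {"twist": [0, 0, 0], "offset": [0, 0, 0], "fingers": 1},
  {"twist": [0, 0, 0], "offset": [0, 0, 0], "fingers": 1},
  {"twist": [0, 0, 0], "offset": [0, 0, 0], "fingers": 1},
  {"twist": [0, 0, 0], "offset": [0, 0, 0], "fingers": 1},
])

```text
t: 5.15
ee_pos: [0.4638, -0.2208, 0.0779]
ee_rot: [179.9, -0.1, 10.5]
contact_force: [-1.2, 0.1, 10.0]
width: 0.239
grip_force: 69.3
```

Call:
play_rows([
  {"twist": [0, 0, 0], "offset": [0, 0, 20], "fingers": 1},
  {"twist": [0, 0, 0], "offset": [0, 0, 60], "fingers": 1},
  {"twist": [0, 0, 0], "offset": [0, 0, 100], "fingers": 1},
  {"twist": [0, 0, 0], "offset": [0, 0, 130], "fingers": 1},
  {"twist": [0, 0, 0], "offset": [0, 0, 130], "fingers": 1},
  {"twist": [0, 0, 0], "offset": [0, 0, 130], "fingers": 1},
])

```text
t: 5.75
ee_pos: [0.4635, -0.2206, 0.2073]
ee_rot: [179.9, -0.1, 10.5]
contact_force: [-0.6, -0.9, -1.4]
width: 0.242
grip_force: 69.0
```

```bash
cat > m.py <<'E'
from h import *
np.set_printoptions(precision=4,suppress=True)
P={n:bot.camera(n) for n in("side","top")}
s=bot.get_state();print(s["ee_pos"],s["ee_rot"],s["width"],s["contact_force"])
for q,z in [("hook_grip",s["ee_pos"][2]-.063),("hook_tip",s["ee_pos"][2]-.075),("catch_post",.108),("bail",.111),("tray_front",.058),("oven_mouth",.058),("door_lip",.058)]:
    for n,p in P.items():
        for d in bot.mark_of(p,q)[:2]: print(q,n,round(d["conf"],2),np.array([d["location"][1]*640,d["location"][0]*400]),atz(p,d["location"],z))
name=sys.argv[1]
tiles=[cv2.resize(P[n]["frame"][cy-50:cy+50,cx-67:cx+67,::-1],None,fx=5.9,fy=5.9,interpolation=cv2.INTER_CUBIC) for n,(cx,cy) in {"side":eval(sys.argv[2]),"top":eval(sys.argv[3])}.items()]
for n,t in zip("st",tiles): cv2.imwrite(f"pics/{n}{name}.png",t[:,:800])
c=lambda q: q
cv2.imwrite(f"pics/b{name}.png",cv2.resize(np.vstack(tiles),None,fx=.5,fy=.5,interpolation=cv2.INTER_AREA))
E
python3 m.py 2 "(330,190)" "(345,190)"
```

```text
[ 0.4632 -0.2205  0.206 ] [-179.9404    0.0697   10.5314] 0.23815943518474053 [ 0.913   0.2201 -1.4214]
hook_grip side 0.67 [340.416 271.88 ] [ 0.3564 -0.1174  0.143 ]
hook_grip side 0.66 [385.792 251.52 ] [ 0.4686 -0.2205  0.143 ]
hook_grip top 0.63 [361.92 266.32] [ 0.3939 -0.0728  0.143 ]
hook_grip top 0.52 [302.528 176.08 ] [0.659  0.0889 0.143 ]
hook_tip side 0.64 [313.92 291.52] [ 0.2748 -0.0667  0.131 ]
hook_tip top 0.53 [291.52 264.4 ] [0.4047 0.1267 0.131 ]
hook_tip top 0.5 [401.92 199.6 ] [ 0.5831 -0.1994  0.131 ]
catch_post top 0.5 [281.28 182.8 ] [0.6478 0.1542 0.108 ]
bail top 0.53 [303.68 168.4 ] [0.6895 0.0859 0.111 ]
tray_front top 0.6 [303.68 176.08] [0.6774 0.0879 0.058 ]
oven_mouth top 0.67 [305.92 177.8 ] [0.6717 0.081  0.058 ]
door_lip top 0.68 [313.728 213.8  ] [0.5574 0.0596 0.058 ]
```

View pics/b2.png

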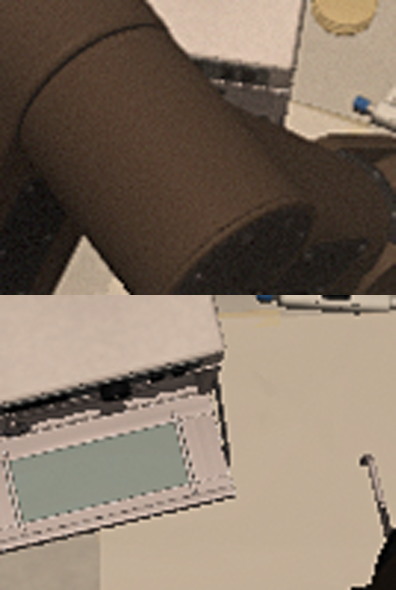

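Run:
```python
from h import *
np.set_printoptions(precision=4,suppress=True)
p=bot.camera("top")
A=lambda u,v,z: atz(p,[(140+v/4)/400,(235+u/4)/640],z)
for a,b,z in[((183,227),(413,173),.058),((204,308),(432,258),.058),((157,350),(490,270),.055),((157,345),(490,264),.068),((92,163),(475,82),.22)]:
    a,b=A(*a,z),A(*b,z); d=a-b; print(a,b,(a+b)/2,np.degrees(np.arctan2(-d[0],d[1])),np.hypot(*d[:2]))
print("rod end",atz(p,[195.5/400,402.3/640],.162))
# subpixel line fits on the lip
g=cv2.cvtColor(p["frame"],cv2.COLOR_RGB2GRAY).astype(float)
big=p["frame"][160:235,260:365,::-1]; cv2.imwrite("pics/z.png",cv2.resize(big,None,fx=7.6,fy=7.6,interpolation=cv2.INTER_CUBIC))
```

```text
[0.6137 0.1608 0.058 ] [ 0.6514 -0.0196  0.058 ] [0.6326 0.0706 0.058 ] 11.795906750649527 0.1842950199733604
[0.5499 0.1455 0.058 ] [ 0.5839 -0.032   0.058 ] [0.5669 0.0568 0.058 ] 10.853926708763334 0.1807116818323537
[0.5187 0.1825 0.055 ] [ 0.5737 -0.0768  0.055 ] [0.5462 0.0529 0.055 ] 11.972200600421612 0.265086704631515
[0.5213 0.1811 0.068 ] [ 0.5766 -0.0756  0.068 ] [0.549  0.0528 0.068 ] 12.141577124620492 0.2626571051090581
[0.6327 0.2082 0.22  ] [ 0.6818 -0.0548  0.22  ] [0.6572 0.0767 0.22  ] 10.581829488760707 0.26756442704204714
rod end [ 0.5902 -0.1945  0.162 ]
```

View pics/z.png

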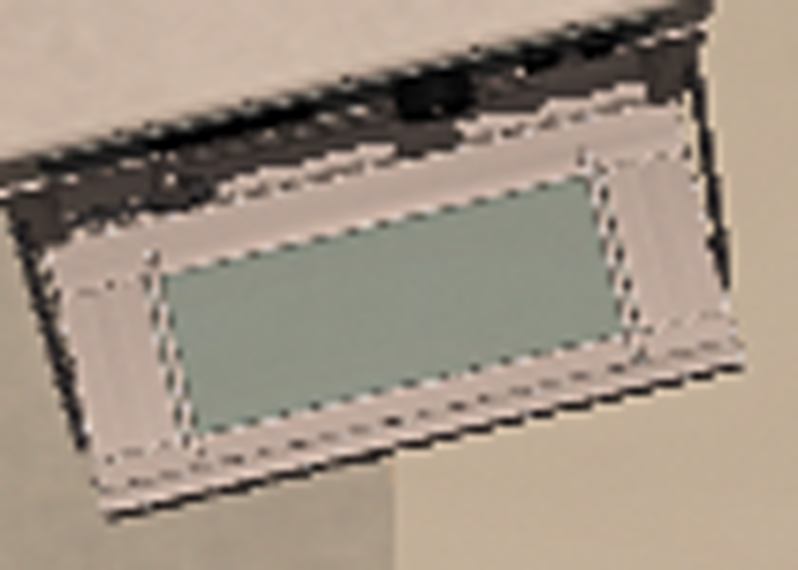

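Call:
play_rows([
  {"twist": [0, 0, 0], "offset": [0, 20, 20], "fingers": 1},
  {"twist": [0, 0, 0.5], "offset": [0, 60, 30], "fingers": 1},
  {"twist": [0, 0, 1], "offset": [0, 105, 30], "fingers": 1},
  {"twist": [0, 0, 1], "offset": [0, 150, 30], "fingers": 1},
  {"twist": [0, 0, 1], "offset": [0, 195, 30], "fingers": 1},
  {"twist": [0, 0, 1], "offset": [0, 240, 30], "fingers": 1},
  {"twist": [0, 0, 1], "offset": [0, 280, 30], "fingers": 1},
  {"twist": [0, 0, 1], "offset": [10, 300, 10], "fingers": 1},
  {"twist": [0, 0, 1], "offset": [19, 305, -20], "fingers": 1},
  {"twist": [0, 0, 1], "offset": [19, 305, -40], "fingers": 1},
])

```text
t: 7.6
ee_pos: [0.4832, 0.0855, 0.1657]
ee_rot: [180.0, -0.0, 11.6]
contact_force: [-1.0, 0.2, -0.8]
width: 0.24
grip_force: 69.0
```

```bash
python3 m.py 3 "(320,190)" "(312,195)"; python3 -c "
import cv2,numpy as np
a=cv2.imread('pics/s3.png');b=cv2.imread('pics/t3.png')
cv2.imwrite('pics/v3.png',np.hstack([cv2.resize(a[:,:],(400,300)),cv2.resize(b,(400,300))]) if 0 else cv2.resize(b,(790,590)))"
```

```text
[0.4819 0.0846 0.1649] [-179.9669    0.2366   11.5681] 0.2416526160961567 [ 0.4156 -0.3527 -0.4486]
hook_grip side 0.67 [252.288 232.6  ] [0.3878 0.1916 0.1019]
hook_grip side 0.65 [338.88 275.  ] [ 0.3602 -0.1128  0.1019]
hook_grip top 0.62 [363.328 265.12 ] [ 0.3969 -0.0816  0.1019]
hook_grip top 0.59 [261.824 262.   ] [0.4142 0.2154 0.1019]
hook_tip side 0.71 [310.4 290.8] [ 0.2852 -0.0507  0.0899]
hook_tip side 0.47 [275.2  250.68] [0.3635 0.1016 0.0899]
hook_tip top 0.74 [351.296 292.32 ] [ 0.3193 -0.0442  0.0899]
hook_tip top 0.49 [296.704 198.08 ] [0.603  0.1098 0.0899]
catch_post top 0.6 [311.488 217.6  ] [0.5402 0.0663 0.108 ]
catch_post top 0.45 [283.712 183.   ] [0.647 0.147 0.108]
bail side 0.68 [318.784 171.   ] [0.6757 0.0819 0.111 ]
bail top 0.5 [305.472 169.   ] [0.6874 0.0805 0.111 ]
tray_front side 0.92 [317.888 176.68 ] [0.6841 0.0885 0.058 ]
tray_front top 0.69 [298.176 196.   ] [0.6146 0.1065 0.058 ]
tray_front top 0.57 [303.488 177.92 ] [0.6715 0.0886 0.058 ]
oven_mouth side 0.75 [318.016 181.88 ] [0.6648 0.0801 0.058 ]
oven_mouth top 0.79 [302.592 180.92 ] [0.662  0.0916 0.058 ]
door_lip side 0.95 [314.88 205.68] [0.5744 0.0544 0.058 ]
door_lip top 0.93 [316.48 214.2 ] [0.5559 0.0511 0.058 ]
door_lip top 0.42 [456.192 189.32 ] [ 0.6216 -0.3847  0.058 ]
```

View pics/v3.png

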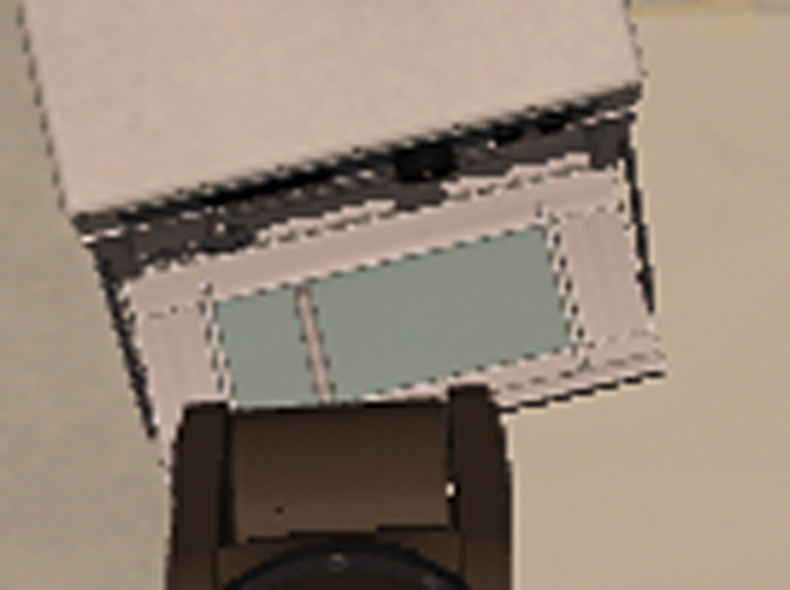

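Call:
play_rows([
  {"twist": [0, 0, 0], "offset": [17, 4, 0], "fingers": 1},
  {"twist": [0, 0, 0], "offset": [34, 7, 0], "fingers": 1},
  {"twist": [0, 0, 0], "offset": [51, 11, 0], "fingers": 1},
  {"twist": [0, 0, 0], "offset": [51, 11, 0], "fingers": 1},
  {"twist": [0, 0, 0], "offset": [50, 16, 0], "fingers": 1},
  {"twist": [0, 0, 0], "offset": [49, 21, 0], "fingers": 1},
  {"twist": [0, 0, 0], "offset": [48, 26, 0], "fingers": 1},
  {"twist": [0, 0, 0], "offset": [47, 31, 0], "fingers": 1},
  {"twist": [0, 0, 0], "offset": [46, 36, 0], "fingers": 1},
  {"twist": [0, 0, 0], "offset": [46, 36, 0], "fingers": 1},
])

```text
t: 9.4
ee_pos: [0.5284, 0.121, 0.167]
ee_rot: [180.0, -0.0, 11.6]
contact_force: [-0.0, -0.3, -0.9]
width: 0.242
grip_force: 68.9
```

```bash
python3 m.py 4 "(320,190)" "(312,195)"|grep -v "hook_g\|door"
python3 - <<'E'
import cv2,numpy as np
a=cv2.imread('pics/s4.png');b=cv2.imread('pics/t4.png')
cv2.imwrite('pics/v4.png',np.vstack([a[60:360,100:700],b[140:440,:600]]))
E
```

```text
[0.5286 0.1205 0.167 ] [179.9914  -0.0047  11.5559] 0.24076617964768457 [-0.9869 -0.4871 -0.4825]
hook_tip side 0.51 [278.528 248.8  ] [0.3726 0.0941 0.092 ]
hook_tip side 0.46 [313.472 292.   ] [ 0.2846 -0.0609  0.092 ]
hook_tip top 0.66 [352. 294.] [ 0.3146 -0.0458  0.092 ]
catch_post side 0.49 [313.408 207.68 ] [0.541  0.0456 0.108 ]
catch_post top 0.49 [283.328 180.68 ] [0.6541 0.148  0.108 ]
bail side 0.92 [320.512 172.   ] [0.6742 0.075  0.111 ]
bail top 0.58 [303.808 171.4  ] [0.6802 0.0857 0.111 ]
tray_front side 0.68 [318.208 178.92 ] [0.6761 0.084  0.058 ]
tray_front side 0.63 [314.112 217.92 ] [0.5309 0.0392 0.058 ]
tray_front top 0.44 [302.592 177.8  ] [0.672  0.0914 0.058 ]
oven_mouth side 0.88 [318.976 183.6  ] [0.6596 0.0744 0.058 ]
oven_mouth side 0.65 [315.776 208.32 ] [0.5663 0.0478 0.058 ]
oven_mouth top 0.92 [308.096 183.4  ] [0.6536 0.0746 0.058 ]
oven_mouth top 0.58 [314.368 215.32 ] [0.5526 0.0578 0.058 ]
```

View pics/v4.png

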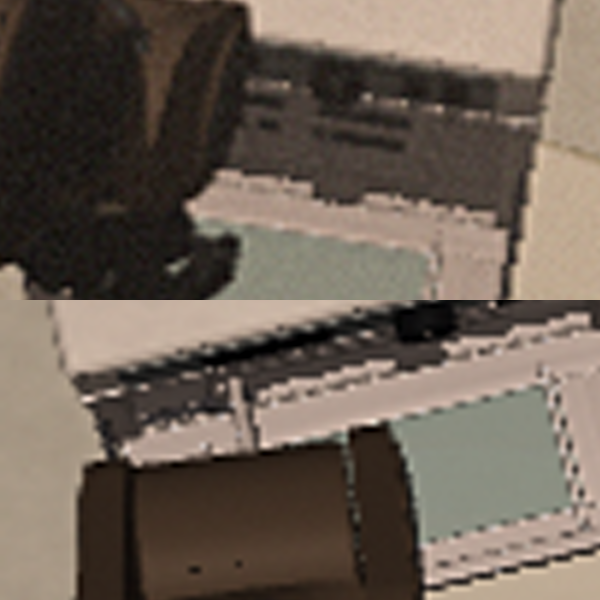

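Call:
play_rows([
  {"twist": [0, 0, 0], "offset": [-1, 5, 0], "fingers": 1},
  {"twist": [0, 0, 0], "offset": [-2, 10, 0], "fingers": 1},
  {"twist": [0, 0, 0], "offset": [-3, 15, 0], "fingers": 1},
  {"twist": [0, 0, 0], "offset": [-4, 20, 0], "fingers": 1},
  {"twist": [0, 0, 0], "offset": [-5, 24, 0], "fingers": 1},
  {"twist": [0, 0, 0], "offset": [-5, 26, 0], "fingers": 1},
  {"twist": [0, 0, 0], "offset": [-5, 26, 0], "fingers": 1},
])

```text
t: 10.9
ee_pos: [0.5236, 0.1466, 0.1669]
ee_rot: [180.0, -0.0, 11.6]
contact_force: [0.6, 0.2, -0.9]
width: 0.24
grip_force: 68.9
```

```bash
python3 m.py 5 "(320,190)" "(312,195)"|grep  "catch\|bail\|\]$" | head -8;python3 -c "
from cell import bot;s=bot.get_state();print(s['contact_force'],s['moment'])"
```

```text
[0.5235 0.1463 0.1669] [179.9968   0.0132  11.5473] 0.23735659900255154 [-0.359  -0.0081 -1.0018]
hook_grip side 0.74 [339.072 274.   ] [ 0.3627 -0.1124  0.1039]
hook_grip side 0.6 [318.4  181.48] [0.641  0.0691 0.1039]
hook_grip top 0.75 [363.328 265.6  ] [ 0.3955 -0.0813  0.1039]
hook_tip side 0.7 [272.896 246.88 ] [0.3718 0.1132 0.0919]
hook_tip side 0.43 [310.912 290.4  ] [ 0.2863 -0.0519  0.0919]
hook_tip top 0.63 [352.192 292.48 ] [ 0.3189 -0.0466  0.0919]
hook_tip top 0.51 [303.68 178.2 ] [0.6634 0.0871 0.0919]
[-0.30570384  0.50537273 -1.40341732] [ 0.03932619 -0.030887    0.02822093]
```

Call:
play_rows([
  {"twist": [0, 0, 0], "offset": [0, 2, 0], "fingers": 1},
  {"twist": [0, 0, 0], "offset": [-1, 4, 0], "fingers": 1},
  {"twist": [0, 0, 0], "offset": [-1, 4, 0], "fingers": 1},
  {"twist": [0, 0, 0], "offset": [-1, 4, 0], "fingers": 1},
])

```text
t: 12.1
ee_pos: [0.523, 0.1505, 0.1671]
ee_rot: [180.0, -0.1, 11.5]
contact_force: [2.6, 2.1, -1.8]
width: 0.241
grip_force: 68.8
```

Call:
play_rows([
  {"twist": [0, 0, 0], "offset": [0, 2, 0], "fingers": 1},
  {"twist": [0, 0, 0], "offset": [-1, 3, 0], "fingers": 1},
  {"twist": [0, 0, 0], "offset": [-1, 3, 0], "fingers": 1},
  {"twist": [0, 0, 0], "offset": [-1, 3, 0], "fingers": 1},
])

```text
t: 12.5
ee_pos: [0.5221, 0.1535, 0.1671]
ee_rot: [180.0, -0.1, 11.5]
contact_force: [5.4, 0.5, -2.0]
width: 0.239
grip_force: 68.8
```

```bash
python3 m.py 6 "(320,190)" "(312,195)"|grep  "catch\|bail\|\]$" | grep -v hook
python3 - <<'E'
import cv2,numpy as np
a=cv2.imread('pics/t5.png');b=cv2.imread('pics/t6.png')
cv2.imwrite('pics/v6.png',np.vstack([cv2.resize(x[190:340,:400],None,fx=2,fy=2) for x in (a,b)]))
from cell import bot
for _ in range(4):
    bot.camera("top"); s=bot.get_state();print(s['contact_force'],s['moment'])
E
```

```text
[0.5221 0.1535 0.1671] [179.9931  -0.0947  11.5358] 0.2396856215492322 [ 6.0755 -0.1606 -0.6315]
catch_post top 0.43 [276.672 184.88 ] [0.6419 0.1682 0.108 ]
bail side 0.96 [319.808 171.4  ] [0.6755 0.0781 0.111 ]
bail top 0.65 [304.576 166.8  ] [0.6943 0.0831 0.111 ]
bail top 0.57 [312.192 214.2  ] [0.5499 0.0639 0.111 ]
tray_front side 0.87 [318.016 180.68 ] [0.6692 0.0819 0.058 ]
tray_front top 0.57 [302.016 177.6  ] [0.6727 0.0932 0.058 ]
oven_mouth top 0.79 [302.912 184.08 ] [0.6519 0.0909 0.058 ]
oven_mouth top 0.5 [306.688 168.92 ] [0.7001 0.0779 0.058 ]
door_lip side 0.77 [313.472 208.48 ] [0.5628 0.0547 0.058 ]
door_lip top 0.59 [312.896 216.2  ] [0.55   0.0624 0.058 ]
[ 5.24925861  0.64460439 -1.95100768] [ 0.12726735 -0.7564248  -0.0310064 ]
[ 5.34417855  0.4055435  -2.63053641] [ 0.12969764 -0.75878971  0.01192416]
[ 5.06897895  0.65359228 -2.25903163] [ 0.13720844 -0.75662243 -0.02262186]
[ 5.65126944  0.94247421 -2.42351004] [ 0.13550895 -0.80926701  0.00409233]
```

View pics/v6.png

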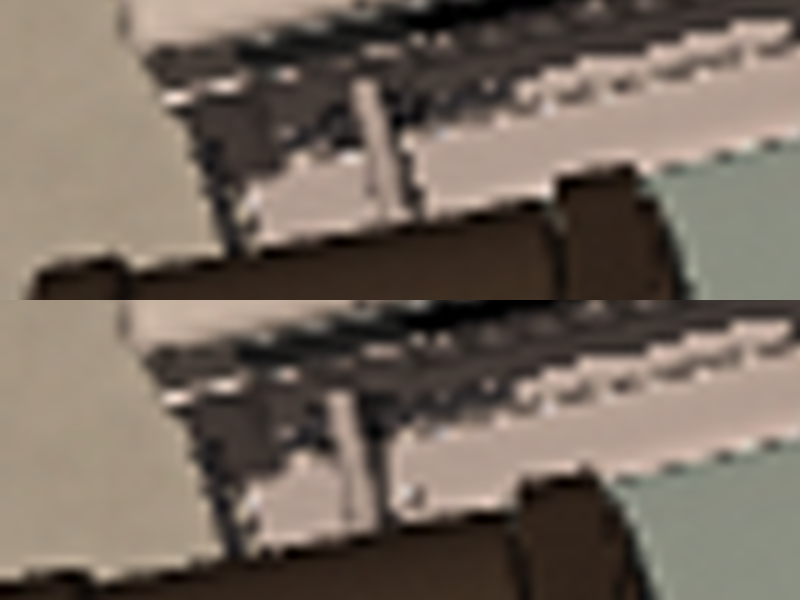

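Call:
play_rows([
  {"twist": [0, 0, 0], "offset": [1, -6, 0], "fingers": 1},
  {"twist": [0, 0, 0], "offset": [2, -12, 0], "fingers": 1},
  {"twist": [0, 0, 0], "offset": [-2, -13, 0], "fingers": 1},
  {"twist": [0, 0, 0], "offset": [-4, -13, 0], "fingers": 1},
  {"twist": [0, 0, 0], "offset": [-5, -8, 0], "fingers": 1},
  {"twist": [0, 0, 0], "offset": [-6, -5, 0], "fingers": 1},
  {"twist": [0, 0, 0], "offset": [-6, -5, 0], "fingers": 1},
  {"twist": [0, 0, 0], "offset": [-6, -5, 0], "fingers": 1},
])

```text
t: 14.3
ee_pos: [0.5207, 0.1492, 0.1684]
ee_rot: [180.0, -0.8, 11.5]
contact_force: [29.1, 7.0, -8.3]
width: 0.239
grip_force: 69.0
```

Call:
play_rows([
  {"twist": [0, 0, 0], "offset": [0, 2, 0], "fingers": 1},
  {"twist": [0, 0, 0], "offset": [-1, 3, 0], "fingers": 1},
  {"twist": [0, 0, 0], "offset": [-1, 3, 0], "fingers": 1},
  {"twist": [0, 0, 0], "offset": [-1, 3, 0], "fingers": 1},
])

```text
t: 14.7
ee_pos: [0.52, 0.1522, 0.1684]
ee_rot: [180.0, -0.9, 11.5]
contact_force: [31.0, 6.7, -8.8]
width: 0.242
grip_force: 68.9
```

Call:
play_rows([
  {"twist": [0, 0, 0], "offset": [8, 2, 0], "fingers": 1},
  {"twist": [0, 0, 0], "offset": [9, 2, 0], "fingers": 1},
  {"twist": [0, 0, 0], "offset": [11, -11, 0], "fingers": 1},
  {"twist": [0, 0, 0], "offset": [13, -23, 0], "fingers": 1},
  {"twist": [0, 0, 0], "offset": [13, -23, 0], "fingers": 1},
  {"twist": [0, 0, 0], "offset": [8, -24, 0], "fingers": 1},
  {"twist": [0, 0, 0], "offset": [4, -25, 0], "fingers": 1},
  {"twist": [0, 0, 0], "offset": [4, -25, 0], "fingers": 1},
  {"twist": [0, 0, 0], "offset": [4, -25, 0], "fingers": 1},
])

```text
t: 15.6
ee_pos: [0.5185, 0.1265, 0.167]
ee_rot: [180.0, -0.0, 11.5]
contact_force: [0.1, 0.6, -0.6]
width: 0.237
grip_force: 69.9
```

Call:
play_rows([
  {"twist": [0, 0, 0], "offset": [-1, 5, 0], "fingers": 1},
  {"twist": [0, 0, 0], "offset": [-2, 10, 0], "fingers": 1},
  {"twist": [0, 0, 0], "offset": [-3, 15, 0], "fingers": 1},
  {"twist": [0, 0, 0], "offset": [-4, 20, 0], "fingers": 1},
  {"twist": [0, 0, 0], "offset": [-4, 20, 0], "fingers": 1},
])

```text
t: 16.1
ee_pos: [0.5144, 0.1471, 0.1669]
ee_rot: [180.0, 0.0, 11.6]
contact_force: [1.1, 0.5, -1.0]
width: 0.24
grip_force: 69.9
```

Call:
play_rows([
  {"twist": [0, 0, 0], "offset": [0, 2, 0], "fingers": 1},
  {"twist": [0, 0, 0], "offset": [-1, 4, 0], "fingers": 1},
  {"twist": [0, 0, 0], "offset": [-1, 4, 0], "fingers": 1},
  {"twist": [0, 0, 0], "offset": [-1, 4, 0], "fingers": 1},
])

```text
t: 16.5
ee_pos: [0.5136, 0.1503, 0.1669]
ee_rot: [180.0, 0.0, 11.5]
contact_force: [-0.0, 0.4, -1.9]
width: 0.235
grip_force: 69.9
```

Run:
```python
from h import *
np.set_printoptions(precision=3,suppress=True)
for _ in range(3):
    p=bot.camera("top"); s=bot.get_state();print(s['contact_force'],s['moment'])
    print([(round(d["conf"],2),np.array(d["location"])[::-1]*[640,400],atz(p,d["location"],.108)) for d in bot.mark_of(p,"catch_post")])
```

```text
[-0.153  0.115 -1.195] [-0.008  0.021 -0.006]
[(0.4, array([270.912, 186.2  ]), array([0.638, 0.185, 0.108]))]
[-0.106 -0.554 -1.477] [-0.038  0.051 -0.005]
[(0.5, array([271.808, 184.8  ]), array([0.643, 0.183, 0.108]))]
[ 0.41   0.019 -2.169] [-0.023  0.055  0.001]
[]
```

Call:
play_rows([
  {"twist": [0, 0, 0], "offset": [0, 2, 0], "fingers": 1},
  {"twist": [0, 0, 0], "offset": [-1, 4, 0], "fingers": 1},
  {"twist": [0, 0, 0], "offset": [-1, 4, 0], "fingers": 1},
])

```text
t: 17.1
ee_pos: [0.5129, 0.1538, 0.1669]
ee_rot: [180.0, -0.0, 11.4]
contact_force: [3.1, -8.2, -1.7]
width: 0.242
grip_force: 70.8
```

Call:
play_rows([
  {"twist": [0, 0, 0], "offset": [0, 2, 0], "fingers": 1},
  {"twist": [0, 0, 0], "offset": [-1, 4, 0], "fingers": 1},
  {"twist": [0, 0, 0], "offset": [-1, 4, 0], "fingers": 1},
])

```text
t: 17.4
ee_pos: [0.5121, 0.1572, 0.167]
ee_rot: [180.0, -0.0, 11.3]
contact_force: [2.7, -15.6, -1.1]
width: 0.234
grip_force: 76.0
```

Call:
play_rows([
  {"twist": [0, 0, 0], "offset": [2, -8, 0], "fingers": 1},
  {"twist": [0, 0, 0], "offset": [2, -10, 16], "fingers": 1},
  {"twist": [0, 0, 0], "offset": [2, -10, 33], "fingers": 1},
  {"twist": [0, 0, 0.5], "offset": [6, -30, 33], "fingers": 1},
  {"twist": [0, 0, 0.5], "offset": [10, -50, 33], "fingers": 1},
  {"twist": [0, 0, 0.5], "offset": [15, -70, 33], "fingers": 1},
  {"twist": [0, 0, 0.5], "offset": [18, -90, 33], "fingers": 1},
  {"twist": [0, 0, 0.5], "offset": [21, -98, 33], "fingers": 1},
  {"twist": [0, 0, 0.5], "offset": [21, -98, 33], "fingers": 1},
  {"twist": [0, 0, 0.5], "offset": [21, -98, 33], "fingers": 1},
])

```text
t: 18.4
ee_pos: [0.5325, 0.0608, 0.1999]
ee_rot: [-180.0, 0.0, 12.0]
contact_force: [-0.8, 0.8, -1.4]
width: 0.24
grip_force: 70.0
```

```bash
python3 m.py 7 "(320,190)" "(312,195)"|grep -v "hook_g"
```

```text
[0.5324 0.0611 0.1999] [-179.9983    0.0097   12.0745] 0.24075084578387948 [ 0.2009 -0.0984 -0.9211]
hook_tip side 0.63 [278.528 248.08 ] [0.3628 0.0871 0.1249]
hook_tip side 0.62 [312.576 289.6  ] [ 0.2805 -0.06    0.1249]
hook_tip top 0.46 [353.728 293.52 ] [ 0.3182 -0.0481  0.1249]
catch_post top 0.46 [272.896 185.2  ] [0.6412 0.1795 0.108 ]
catch_post top 0.32 [303.232 177.32 ] [0.6627 0.088  0.108 ]
bail side 0.68 [319.616 171.52 ] [0.6749 0.0785 0.111 ]
bail top 0.51 [303.424 169.6  ] [0.6858 0.0867 0.111 ]
bail top 0.23 [305.088 175.92 ] [0.6662 0.0822 0.111 ]
tray_front side 0.56 [319.296 177.92 ] [0.6813 0.082  0.058 ]
tray_front top 0.4 [303.488 175.   ] [0.6809 0.0884 0.058 ]
oven_mouth side 0.57 [319.872 182.6  ] [0.6645 0.0731 0.058 ]
oven_mouth top 0.8 [305.984 180.48 ] [0.6631 0.081  0.058 ]
door_lip side 0.68 [315.072 206.   ] [0.5735 0.0534 0.058 ]
```

Call:
play_rows([
  {"twist": [0, 0, 0], "offset": [12, 3, 0], "fingers": 1},
  {"twist": [0, 0, 0], "offset": [24, 5, 0], "fingers": 1},
  {"twist": [0, 0, 0], "offset": [34, 7, 0], "fingers": 1},
  {"twist": [0, 0, 0], "offset": [34, 7, 0], "fingers": 1},
  {"twist": [0, 0, 0], "offset": [34, 7, -5], "fingers": 1},
  {"twist": [0, 0, 0], "offset": [34, 7, -10], "fingers": 1},
  {"twist": [0, 0, 0], "offset": [34, 7, -14], "fingers": 1},
  {"twist": [0, 0, 0], "offset": [34, 7, -14], "fingers": 1},
])

```text
t: 20.0
ee_pos: [0.5662, 0.0672, 0.1852]
ee_rot: [-180.0, 0.1, 12.0]
contact_force: [-0.3, -0.0, -0.4]
width: 0.236
grip_force: 70.0
```

Call:
play_rows([
  {"twist": [0, 0, 0], "offset": [0, 0, -5], "fingers": 1},
  {"twist": [0, 0, 0], "offset": [0, 0, -10], "fingers": 1},
  {"twist": [0, 0, 0], "offset": [0, 0, -15], "fingers": 1},
  {"twist": [0, 0, 0], "offset": [0, 0, -18], "fingers": 1},
  {"twist": [0, 0, 0], "offset": [0, 0, -18], "fingers": 1},
])

```text
t: 20.5
ee_pos: [0.5665, 0.0673, 0.1674]
ee_rot: [-180.0, 0.1, 12.0]
contact_force: [0.1, 0.5, -1.2]
width: 0.241
grip_force: 70.0
```

Call:
play_rows([
  {"twist": [0, 0, 0], "offset": [-3, -0.6, 0], "fingers": 1},
  {"twist": [0, 0, 0], "offset": [-7, -1.5, 0], "fingers": 1},
  {"twist": [0, 0, 0], "offset": [-11, -2.3, 0], "fingers": 1},
  {"twist": [0, 0, 0], "offset": [-15, -3.2, 0], "fingers": 1},
  {"twist": [0, 0, 0], "offset": [-19, -4, 0], "fingers": 1},
  {"twist": [0, 0, 0], "offset": [-23, -5, 0], "fingers": 1},
  {"twist": [0, 0, 0], "offset": [-27, -5.8, 0], "fingers": 1},
  {"twist": [0, 0, 0], "offset": [-31, -6.6, 0], "fingers": 1},
  {"twist": [0, 0, 0], "offset": [-35, -7.5, 0], "fingers": 1},
  {"twist": [0, 0, 0], "offset": [-39, -8.2, 0], "fingers": 1},
])

```text
t: 21.5
ee_pos: [0.5274, 0.059, 0.168]
ee_rot: [180.0, -0.0, 12.0]
contact_force: [4.0, 0.3, -1.4]
width: 0.234
grip_force: 70.0
```

```bash
python3 m.py 8 "(320,190)" "(312,195)"|grep -v "hook_g"
python3 - <<'E'
import cv2,numpy as np
a=cv2.imread('pics/s8.png');b=cv2.imread('pics/t8.png')
cv2.imwrite('pics/v8.png',np.hstack([a[60:560,180:580],b[60:560,150:550]]))
E
```

```text
[0.527  0.059  0.1679] [-179.9964    0.0456   12.0261] 0.23816685702572463 [ 1.1806  0.3481 -0.7199]
hook_tip top 0.54 [351.296 291.68 ] [ 0.3213 -0.044   0.0929]
catch_post top 0.53 [272.896 186.08 ] [0.6385 0.1795 0.108 ]
bail side 0.79 [318.208 178.08 ] [0.6491 0.0731 0.111 ]
bail side 0.62 [448.512 247.32 ] [ 0.57   -0.3968  0.111 ]
bail top 0.87 [305.088 180.92 ] [0.6509 0.0826 0.111 ]
tray_front side 0.7 [316.608 185.48 ] [0.6495 0.0791 0.058 ]
tray_front top 0.83 [304.192 186.8  ] [0.6432 0.0871 0.058 ]
oven_mouth side 0.81 [319.296 184.48 ] [0.6568 0.072  0.058 ]
oven_mouth top 0.72 [307.392 180.92 ] [0.6616 0.0766 0.058 ]
door_lip side 0.66 [318.4  209.08] [0.5669 0.0386 0.058 ]
```

View pics/v8.png

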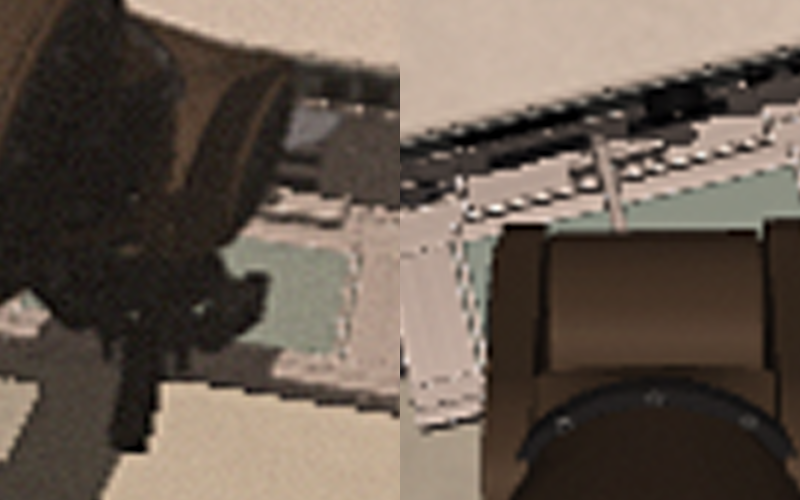

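Call:
play_rows([
  {"twist": [0, 0, 0], "offset": [-4, -0.8, 0], "fingers": 1},
  {"twist": [0, 0, 0], "offset": [-8, -1.7, 0], "fingers": 1},
  {"twist": [0, 0, 0], "offset": [-12, -2.5, 0], "fingers": 1},
  {"twist": [0, 0, 0], "offset": [-16, -3.4, 0], "fingers": 1},
  {"twist": [0, 0, 0], "offset": [-20, -4.2, 0], "fingers": 1},
  {"twist": [0, 0, 0], "offset": [-24, -5, 0], "fingers": 1},
  {"twist": [0, 0, 0], "offset": [-28, -5.9, 0], "fingers": 1},
  {"twist": [0, 0, 0], "offset": [-32, -6.7, 0], "fingers": 1},
  {"twist": [0, 0, 0], "offset": [-36, -7.6, 0], "fingers": 1},
  {"twist": [0, 0, 0], "offset": [-40, -8.4, 0], "fingers": 1},
])

```text
t: 23.3
ee_pos: [0.4873, 0.0506, 0.1679]
ee_rot: [180.0, -0.0, 12.0]
contact_force: [3.5, 0.4, -0.6]
width: 0.238
grip_force: 69.9
```

Call:
play_rows([
  {"twist": [0, 0, 0], "offset": [-4, -0.8, 0], "fingers": 1},
  {"twist": [0, 0, 0], "offset": [-8, -1.7, 0], "fingers": 1},
  {"twist": [0, 0, 0], "offset": [-12, -2.5, 0], "fingers": 1},
  {"twist": [0, 0, 0], "offset": [-16, -3.4, 0], "fingers": 1},
  {"twist": [0, 0, 0], "offset": [-20, -4.2, 0], "fingers": 1},
  {"twist": [0, 0, 0], "offset": [-24, -5, 0], "fingers": 1},
  {"twist": [0, 0, 0], "offset": [-28, -5.9, 0], "fingers": 1},
  {"twist": [0, 0, 0], "offset": [-32, -6.7, 0], "fingers": 1},
  {"twist": [0, 0, 0], "offset": [-35, -7.4, 0], "fingers": 1},
  {"twist": [0, 0, 0], "offset": [-35, -7.4, 0], "fingers": 1},
])

```text
t: 24.3
ee_pos: [0.452, 0.0432, 0.1679]
ee_rot: [-180.0, 0.1, 12.0]
contact_force: [1.2, 0.3, -1.5]
width: 0.235
grip_force: 70.0
```

```bash
python3 m.py 9 "(320,190)" "(312,195)"|grep -v "hook_g"
```

```text
[0.4522 0.0433 0.1678] [-179.9908    0.0649   12.0321] 0.23535493976402352 [-0.446   0.2412 -0.7446]
hook_tip side 0.71 [278.08 246.2 ] [0.3798 0.0988 0.0928]
hook_tip side 0.69 [312.704 293.   ] [ 0.2806 -0.0601  0.0928]
hook_tip top 0.52 [310.272 205.12 ] [0.5798 0.0692 0.0928]
hook_tip top 0.45 [290.624 265.12 ] [0.4027 0.1317 0.0928]
catch_post top 0.61 [272.192 182.68 ] [0.649  0.1815 0.108 ]
bail side 0.7 [316.608 194.52 ] [0.5887 0.054  0.111 ]
bail top 0.87 [311.68 201.52] [0.5879 0.0645 0.111 ]
bail top 0.21 [315.584 214.52 ] [0.5487 0.0539 0.111 ]
tray_front side 0.62 [312.704 203.68 ] [0.5787 0.0641 0.058 ]
tray_front top 0.91 [311.616 208.32 ] [0.5747 0.0657 0.058 ]
door_lip side 0.88 [318.528 206.8  ] [0.5751 0.0415 0.058 ]
door_lip top 0.88 [313.408 214.6  ] [0.555  0.0607 0.058 ]
door_lip top 0.68 [271.168 186.8  ] [0.6461 0.1902 0.058 ]
```

Call:
play_rows([
  {"twist": [0, 0, 0], "offset": [-2, -0.4, 0], "fingers": 1},
  {"twist": [0, 0, 0], "offset": [-4, -0.8, 0], "fingers": 1},
  {"twist": [0, 0, 0], "offset": [-6, -1.2, 0], "fingers": 1},
  {"twist": [0, 0, 0], "offset": [-8, -1.7, 0], "fingers": 1},
  {"twist": [0, 0, 0], "offset": [-10, -2.1, 0], "fingers": 1},
  {"twist": [0, 0, 0], "offset": [-12, -2.5, 0], "fingers": 1},
  {"twist": [0, 0, 0], "offset": [-12, -2.5, 0], "fingers": 1},
])

```text
t: 25.8
ee_pos: [0.4403, 0.0407, 0.1679]
ee_rot: [180.0, 0.0, 12.0]
contact_force: [2.2, 0.1, -0.8]
width: 0.237
grip_force: 69.9
```

Call:
play_rows([
  {"twist": [0, 0, 0], "offset": [-1.5, -0.3, 0], "fingers": 1},
  {"twist": [0, 0, 0], "offset": [-3, -0.6, 0], "fingers": 1},
  {"twist": [0, 0, 0], "offset": [-3, -0.6, 0], "fingers": 1},
])

```text
t: 26.1
ee_pos: [0.4374, 0.0402, 0.1679]
ee_rot: [180.0, 0.0, 12.0]
contact_force: [2.7, -0.3, -1.0]
width: 0.234
grip_force: 69.9
```

Call:
play_rows([
  {"twist": [0, 0, 0], "offset": [-1.5, -0.3, 0], "fingers": 1},
  {"twist": [0, 0, 0], "offset": [-3, -0.6, 0], "fingers": 1},
  {"twist": [0, 0, 0], "offset": [-3, -0.6, 0], "fingers": 1},
])

```text
t: 26.4
ee_pos: [0.4354, 0.0396, 0.1682]
ee_rot: [180.0, -0.1, 12.0]
contact_force: [7.1, 2.3, -2.0]
width: 0.236
grip_force: 69.9
```

Call:
play_rows([
  {"twist": [0, 0, 0], "offset": [-1, -0.2, 0], "fingers": 1},
  {"twist": [0, 0, 0], "offset": [-2, -0.4, 0], "fingers": 1},
  {"twist": [0, 0, 0], "offset": [-2, -0.4, 0], "fingers": 1},
])

```text
t: 26.7
ee_pos: [0.4336, 0.0392, 0.1682]
ee_rot: [180.0, -0.2, 12.0]
contact_force: [8.6, 2.0, -1.2]
width: 0.239
grip_force: 69.9
```

```bash
python3 m.py 10 "(320,190)" "(312,195)"|grep -v "hook_g"
```

```text
[0.4337 0.0392 0.1682] [179.9515  -0.1791  12.0306] 0.23712327224086135 [ 8.8732  2.6786 -2.2462]
hook_tip side 0.55 [279.616 246.88 ] [0.3794 0.0933 0.0932]
hook_tip side 0.42 [313.28 290.72] [ 0.2877 -0.059   0.0932]
hook_tip top 0.67 [352.896 293.52 ] [ 0.316  -0.0484  0.0932]
hook_tip top 0.45 [291.072 267.88 ] [0.3946 0.1305 0.0932]
catch_post top 0.57 [271.168 186.4  ] [0.6377 0.1847 0.108 ]
bail top 0.74 [314.112 206.32 ] [0.5733 0.0576 0.111 ]
bail top 0.47 [313.088 212.6  ] [0.5546 0.0612 0.111 ]
tray_front top 0.69 [312.704 211.8  ] [0.5638 0.0626 0.058 ]
door_lip side 0.93 [316.096 205.92 ] [0.5751 0.0503 0.058 ]
door_lip top 0.83 [314.496 213.32 ] [0.5589 0.0572 0.058 ]
door_lip top 0.54 [271.168 187.92 ] [0.6425 0.1902 0.058 ]
```

Call:
play_rows([
  {"twist": [0, 0, 0], "offset": [5, 1, 0], "fingers": 1},
  {"twist": [0, 0, 0], "offset": [10, 2, 0], "fingers": 1},
  {"twist": [0, 0, 0], "offset": [10, 2, 0], "fingers": 1},
  {"twist": [0, 0, 0], "offset": [10, 2, 10], "fingers": 1},
  {"twist": [0, 0, 0], "offset": [10, 2, 25], "fingers": 1},
  {"twist": [0, 0, 0], "offset": [10, 2, 45], "fingers": 1},
  {"twist": [0, 0, 0], "offset": [10, 2, 75], "fingers": 1},
  {"twist": [0, 0, 0], "offset": [10, 2, 90], "fingers": 1},
  {"twist": [0, 0, 0], "offset": [12, -10, 90], "fingers": 1},
  {"twist": [0, 0, 0], "offset": [14, -40, 90], "fingers": 1},
])

```text
t: 28.5
ee_pos: [0.4462, -0.0007, 0.2581]
ee_rot: [180.0, -0.0, 12.2]
contact_force: [0.3, 0.3, -0.5]
width: 0.237
grip_force: 70.0
```

Call:
play_rows([
  {"twist": [0, 0, 0], "offset": [2, -40, 0], "fingers": 1},
  {"twist": [0, 0, 0], "offset": [4, -80, 0], "fingers": 1},
  {"twist": [0, 0, 0], "offset": [6, -120, 0], "fingers": 1},
  {"twist": [0, 0, 0], "offset": [10, -160, 0], "fingers": 1},
  {"twist": [0, 0, 0], "offset": [13, -200, 0], "fingers": 1},
  {"twist": [0, 0, 0], "offset": [14, -218, -30], "fingers": 1},
  {"twist": [0, 0, 0], "offset": [15, -221, -70], "fingers": 1},
  {"twist": [0, 0, 0], "offset": [15, -221, -110], "fingers": 1},
  {"twist": [0, 0, 0], "offset": [15, -221, -145], "fingers": 1},
  {"twist": [0, 0, 0], "offset": [15, -221, -145], "fingers": 1},
])

```text
t: 29.5
ee_pos: [0.4595, -0.2215, 0.1089]
ee_rot: [-179.7, 0.3, 12.0]
contact_force: [-0.7, 0.0, -0.3]
width: 0.245
grip_force: 69.9
```

```bash
python3 m.py 11 "(320,190)" "(312,195)"|grep -v "hook_g"
```

```text
[ 0.4612 -0.2221  0.1128] [-179.9231    0.0852   12.0195] 0.24000655325264916 [ 0.2973 -0.1546 -0.7089]
hook_tip side 0.69 [312.128 200.32 ] [0.6001 0.0754 0.0378]
hook_tip side 0.5 [311.104 293.12 ] [ 0.2947 -0.0484  0.0378]
hook_tip top 0.69 [289.92 266.88] [0.3973 0.1375 0.0378]
hook_tip top 0.64 [455.168 191.6  ] [ 0.6179 -0.388   0.0378]
catch_post top 0.51 [271.168 184.32 ] [0.644  0.1847 0.108 ]
catch_post top 0.29 [315.328 216.2  ] [0.5441 0.0548 0.108 ]
bail side 0.4 [313.28 203.28] [0.5543 0.0515 0.111 ]
bail top 0.9 [312.576 209.68 ] [0.5634 0.0624 0.111 ]
tray_front side 0.44 [309.12 211.4 ] [0.5471 0.064  0.058 ]
tray_front top 0.91 [313.792 215.8  ] [0.5512 0.0596 0.058 ]
oven_mouth side 0.32 [310.592 201.4  ] [0.5841 0.0741 0.058 ]
oven_mouth top 0.33 [192.832 201.6  ] [0.6062 0.4334 0.058 ]
door_lip side 0.98 [316.096 208.68 ] [0.5654 0.0463 0.058 ]
door_lip top 0.87 [314.368 215.6  ] [0.5518 0.0578 0.058 ]
```

Call:
play_rows([
  {"twist": [0, 0, 0], "offset": [0, 0, -15], "fingers": 1},
  {"twist": [0, 0, 0], "offset": [0, 0, -27], "fingers": 1},
  {"twist": [0, 0, 0], "offset": [0, 0, -32], "fingers": 1},
  {"twist": [0, 0, 0], "offset": [0, 0, -34], "fingers": 1},
  {"twist": [0, 0, 0], "offset": [0, 0, -34], "fingers": 1},
  {"twist": [0, 0, 0], "offset": [0, 0, -34], "fingers": 1},
])

```text
t: 30.9
ee_pos: [0.4617, -0.2219, 0.0792]
ee_rot: [180.0, -0.0, 12.0]
contact_force: [0.6, -0.3, -1.6]
width: 0.239
grip_force: 70.0
```

Call:
play_rows([
  {"twist": [0, 0, 0], "offset": [0, 0, 0], "fingers": 0},
  {"twist": [0, 0, 0], "offset": [0, 0, 0], "fingers": -1},
  {"twist": [0, 0, 0], "offset": [0, 0, 0], "fingers": -1},
  {"twist": [0, 0, 0], "offset": [0, 0, 0], "fingers": -1},
  {"twist": [0, 0, 0], "offset": [0, 0, 0], "fingers": -1},
  {"twist": [0, 0, 0], "offset": [0, 0, 0], "fingers": -1},
  {"twist": [0, 0, 0], "offset": [0, 0, 20], "fingers": -1},
  {"twist": [0, 0, 0], "offset": [0, 0, 50], "fingers": -1},
  {"twist": [0, 0, 0], "offset": [0, 0, 90], "fingers": -1},
  {"twist": [0, 0, 0], "offset": [0, 0, 130], "fingers": -1},
])

```text
t: 31.9
ee_pos: [0.4614, -0.2217, 0.2101]
ee_rot: [-180.0, 0.0, 12.0]
contact_force: [0.5, 0.4, 0.1]
width: 1.003
grip_force: 0.0
```

Call:
play_rows([
  {"twist": [0, 0, 0], "offset": [-10, -30, 10], "fingers": -1},
  {"twist": [0, 0, 0], "offset": [-40, -70, 10], "fingers": -1},
  {"twist": [0, 0, 0], "offset": [-70, -110, 10], "fingers": -1},
  {"twist": [0, 0, 0], "offset": [-100, -150, 10], "fingers": -1},
  {"twist": [0, 0, 0], "offset": [-100, -150, 10], "fingers": -1},
  {"twist": [0, 0, 0], "offset": [-100, -150, 10], "fingers": -1},
])

```text
t: 32.5
ee_pos: [0.3609, -0.3724, 0.2188]
ee_rot: [-180.0, 0.0, 11.9]
contact_force: [-0.6, 0.1, 0.7]
width: 0.996
grip_force: 0.0
```

Run:
```python
from h import *
np.set_printoptions(precision=3,suppress=True)
P={n:bot.camera(n) for n in("side","top")}
for q,z in [("hook_grip",.012),("hook_tip",.004),("catch_post",.108),("tray_front",.058),("door_lip",.058),("beaker_front",.105),("cup_front",.085),("sample_box",0),("timer",0),("notebook",0)]:
    for n,p in P.items():
        for d in bot.mark_of(p,q)[:3]: print(q,n,round(d["conf"],2),atz(p,d["location"],z))
p=P["top"]
for q in("beaker_front","cup_front","hook_grip"):
    for d in bot.trace(p,q)[:2]:
        ys,xs=np.nonzero(d["pixels"]); print(q,round(d["conf"],2),xs.min(),xs.max(),ys.min(),ys.max())
```

```text
hook_grip top 0.77 [ 0.472 -0.218  0.012]
hook_grip top 0.68 [0.421 0.216 0.012]
hook_grip top 0.55 [ 0.396 -0.091  0.012]
hook_tip side 0.5 [ 0.315 -0.047  0.004]
hook_tip top 0.74 [ 0.588 -0.192  0.004]
hook_tip top 0.66 [0.401 0.137 0.004]
hook_tip top 0.45 [ 0.31  -0.048  0.004]
catch_post top 0.5 [0.64  0.186 0.108]
tray_front top 0.72 [0.553 0.067 0.058]
door_lip top 0.91 [0.552 0.053 0.058]
beaker_front top 0.75 [0.603 0.028 0.105]
cup_front top 0.71 [0.595 0.119 0.085]
sample_box side 0.55 [0.622 0.44  0.   ]
sample_box top 0.91 [0.624 0.447 0.   ]
timer side 0.66 [ 0.637 -0.405  0.   ]
timer top 0.91 [ 0.633 -0.408  0.   ]
notebook side 0.64 [0.408 0.48  0.   ]
notebook top 0.77 [0.408 0.47  0.   ]
beaker_front 0.84 310 334 170 197
cup_front 0.89 283 305 178 200
cup_front 0.26 280 340 176 219
hook_grip 0.71 359 369 253 273
hook_grip 0.51 251 290 259 266
```

Everything reads as the task asks: the hook lies on the bench, the tray is at the lip, the beaker and cup are on it, and the catch is open.

```bash
python3 -c "
from cell import bot;print(bot.sign_off())"
```

```text
the job is handed in; nothing more can be done
None
```

The job is handed in with no verdict returned: by force and camera readings the catch is fully open, the tray is at the door lip with the beaker and cup on it, the hook is back on the bench clear of the oven, and the bystanders read unmoved.

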